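# Unstack pad blanks into their gluing trays

### The job

The five cork and plastic pad blanks stand in two stacks. Take the stacks apart and lay each blank flat in the shallow tray that has its outline and size, all the way down on the rubber inside the rim and turned to match the tray, the same face up as now. Do not tip any blank over on the way, and leave all five released and at rest in their own trays.

Things in the scene. Friction and masses are not known exactly. Their poses are not given: they have to be found in the camera images.
- bar_mid (a point): Loose cork rectangular bar blank, 92 (its x) x 54 (its y) x 24 mm high, square corners, about 60 g; it lies at the bottom of one of the two stacks. The point is its centre, half-way up (12 mm above its underside); z is up at the start.
- oval_mid (a point): Loose cork long blank with fully rounded ends (racetrack outline), 92 (its x) x 54 (its y) x 24 mm high, about 55 g; it lies at the bottom of the other stack. The point is its centre, half-way up (12 mm above its underside); z is up at the start.
- disc_mid (a point): Loose hard white plastic large round blank, 50 mm diameter, 24 mm high, about 25 g; it lies second in one stack, on the bar or the oval. The point is its centre, half-way up (12 mm above its underside); z is up at the start.
- square_mid (a point): Loose hard white plastic square blank, 46 x 46 x 24 mm high, sides along its x and y, about 27 g; it lies second in the other stack, on the bar or the oval. The point is its centre, half-way up (12 mm above its underside); z is up at the start.
- button_mid (a point): Loose cork small round blank, 32 mm diameter, 24 mm high, about 12 g; it lies third, on top of the large round blank. The point is its centre, half-way up (12 mm above its underside); z is up at the start.
- tray_bar: Fixed shallow gluing tray for the blank of that outline: rectangular tray, opening 108 (its x) x 70 (its y) mm, 8 mm wider each way round than its blank; aluminium rim 4 mm wide whose top is 7 mm above the bench, black rubber floor 3 mm above the bench. Origin at the centre of its underside, on the bench; z up.
- tray_oval: Fixed shallow gluing tray for the blank of that outline: long tray with half-round ends, opening 108 (its x) x 70 (its y) mm, 8 mm wider each way round than its blank; aluminium rim 4 mm wide whose top is 7 mm above the bench, black rubber floor 3 mm above the bench. Origin at the centre of its underside, on the bench; z up.
- tray_disc: Fixed shallow gluing tray for the blank of that outline: large round tray, opening 66 mm in diameter, 8 mm wider each way round than its blank; aluminium rim 4 mm wide whose top is 7 mm above the bench, black rubber floor 3 mm above the bench. Origin at the centre of its underside, on the bench; z up.
- tray_square: Fixed shallow gluing tray for the blank of that outline: square tray, opening 62 x 62 mm, sides along its x and y, 8 mm wider each way round than its blank; aluminium rim 4 mm wide whose top is 7 mm above the bench, black rubber floor 3 mm above the bench. Origin at the centre of its underside, on the bench; z up.
- tray_button: Fixed shallow gluing tray for the blank of that outline: small round tray, opening 48 mm in diameter, 8 mm wider each way round than its blank; aluminium rim 4 mm wide whose top is 7 mm above the bench, black rubber floor 3 mm above the bench. Origin at the centre of its underside, on the bench; z up.

How it is judged:
By the outcome, as a careful person would: the job done as asked, in the order asked, and still so for the second after the job is handed in, with the robot touching nothing.
It also fails if it takes over 128 s, if anything falls off the work surface, if the arm or the gripper's body presses on something with over 40 N, if the wrist force passes 120 N, or if a joint passes its speed limit or range.

### The arm

A 7-joint arm with a two-finger parallel gripper is mounted at the origin on the work surface. World frame = base frame: x ahead of the robot, y to its left, z up, the work surface at z = 0. Lengths are in mm, angles in rad, forces in N, time in s.
With the tool pointing down it reaches from about 400 to 900 mm from the base axis. Payload 5.6 kg.
Tool frame: the origin (TCP) lies midway between the tips of the shut fingers; the grasp point (between the pads) lies 19 mm behind it; z points along the fingers, y is the line along which they close (so a half turn about z gives the same grasp; the last joint's range is limited). The gripper opens to 92 mm and grips with 3 to 60 N. Pads are 20 mm wide; open, the fingers measure 128 mm over their backs; the gripper's body (75 mm by 189 mm) begins 69 mm behind the grasp point.
Start: joints at [-1.392, 0.468, -0.012, 1.603, 0.006, 1.071, -0.056], TCP at [143.032, 634.075, 214.592] pointing down, gripper open.
Joint ranges: [-2.53, 2.53], [-0.31, 2.02], [-1.57, 1.55], [0.28, 2.44], [-1.29, 4.43], [0.15, 1.84], [-2.92, 2.92]. Speed limits (rad/s): [2.57, 2.57, 3.14, 3.14, 3.14, 3.14, 3.14].

### API

Orientations are given as a rotation vector (axis times angle).
In Python, from cell import robot, grip, kin, viewer gives the robot as it stands. Calls block until the motion is done:
- robot.movep(position, orientation): joint-space move of the TCP to a pose.
- robot.servo_line(position, feed=150, rotation=None): straight line of the TCP; rotation=None keeps the orientation; feed is the mean speed in mm/s.
- robot.goto_joints(angles): joint-space move.
- grip(opening, newtons=None): opening from 0.0 (shut) to 1.0 (fully open); newtons is the grip in N (None keeps the last); returns when the fingers have stopped.
- robot.hold(seconds).
- kin.ik(position, orientation): joint angles nearest the present ones, or None.
- robot.observe(): the state.
- viewer.read_camera(name): name is "scene" or "top"; returns the picture (420x560x3 uint8, red, green, blue); there is no depth.
- viewer.camera_info(name): a dict with "camera_matrix" (3x3 intrinsics, pixels), "R" (3x3) and "t" (3): a world point X has camera coordinates R X + t. Camera axes: x right, y down, z forward; pixel columns grow to the right and rows downward; lengths in mm; the calibration is good to about 2 mm. A picture is of the moment at which its call begins. camera_info takes no time and is no camera call.
A pose or a line that the arm cannot do raises robot.IKError and nothing moves.
- robot.job_done(): hands the job in; it is judged then, once.
Trained networks look in the newest picture that a camera, given by its name, has taken for a name from the list of things; names that differ only in an ending like _2 or _b are one class to them, and where a whole thing is asked for, a point or a joint stands for the part that bears it (a point fixed in the world has none). Each returns a list of dicts, best first, with "confidence" (0 to 1); they miss things now and then, are a little off and sometimes report something else, mostly with a low value. They report only what shows in the picture. A call takes as long as a camera call.
- viewer.silhouettes(name, camera): "mask" (420x560 bool, what is visible of it).
- viewer.pinpoint(name, camera): "at" ([x, y, z] in mm, in the coordinates of the camera as it stood for that picture, good to about 4 mm: a listed point, or the origin of a listed thing).
The state is a dict: "t": time; "joints": joint angles; "joint_velocities": joint speeds; "joint_torque": joint torques, N m; "tcp_pos": TCP position; "tcp_rot": TCP orientation; "contact_force": force on the tool from outside, world axes, zero at the start; "wrist_torque": the same for the moment, N m; "grip_width": opening from 0.0 (shut) to 1.0 (fully open); "grip_force": force on a finger pad.
Only numpy, scipy, OpenCV 4.12 (cv2) and the standard library are available. Lean on these libraries where they do the work, as an engineer would, in place of code of your own. Each camera call takes 0.05 s, during which the arm holds its last target. There are 200 camera calls.

## Working session

There is one attempt and no reset: what is moved stays moved. The work goes in short steps, each a Python script; the robot and the scene stay as the last script left them, time stands still between calls to the robot, and variables do not carry over. Pictures are saved under pics/ and viewed, at most 14 in all, crops included, and the job is handed in when it is done.

```bash
ls; mkdir -p pics; python3 - <<'E'
from cell import robot, grip, kin, viewer
import cv2, numpy as np
for c in ("top","scene"):
    im=viewer.read_camera(c); cv2.imwrite(f"pics/{c}0.png",im[:,:,::-1])
    i=viewer.camera_info(c); R=np.array(i["R"]);t=np.array(i["t"])
    print(c,np.round(i["camera_matrix"],1).tolist(),(-R.T@t).round(), R.round(2).tolist())
    for n in "bar_mid oval_mid disc_mid square_mid button_mid tray_bar tray_oval tray_disc tray_square tray_button".split():
        for d in viewer.pinpoint(n,c)[:2]:
            print(n,round(d["confidence"],2),(R.T@(np.array(d["at"])-t)).round(1))
o=robot.observe();print(o["t"],o["tcp_rot"],o["contact_force"])
E
```

```text
pics
top [[494.0, 0.0, 289.2], [0.0, 494.0, 205.9], [0.0, 0.0, 1.0]] [ 451.   -9. 1062.] [[-0.02, -1.0, -0.01], [-0.99, 0.02, -0.13], [0.13, 0.0, -0.99]]
bar_mid 0.84 [ 471.7 -123.3   14.5]
bar_mid 0.67 [ 652.7 -210.6   -1.4]
oval_mid 0.88 [487.7 147.5  13.7]
disc_mid 0.55 [491.5 150.2  37.2]
square_mid 0.82 [ 465.3 -125.8   40.3]
button_mid 0.81 [495.2 145.8  59.2]
tray_bar 0.91 [ 650.3 -207.1    2.6]
tray_oval 0.74 [ 485.9 -364.7   -0.7]
tray_disc 0.61 [650.3  -2.   -1.4]
tray_disc 0.49 [ 469.6 -120.7   12.8]
tray_square 0.87 [636.7 179.    2. ]
tray_button 0.92 [491.5 344.    2.4]
scene [[455.1, 0.0, 281.5], [0.0, 455.1, 202.9], [0.0, 0.0, 1.0]] [1464.  310.  904.] [[-0.32, 0.95, -0.0], [0.62, 0.21, -0.75], [-0.71, -0.24, -0.66]]
bar_mid 0.54 [ 465.9 -129.2   10. ]
oval_mid 0.74 [ 493.3 -371.4   -0.5]
oval_mid 0.61 [484.9 147.7  12. ]
disc_mid 0.55 [493.7 146.4  34.9]
square_mid 0.56 [ 464.4 -129.2   35.9]
button_mid 0.69 [497.  141.1  61.5]
button_mid 0.51 [ 469.  -129.1    7.9]
tray_bar 0.65 [ 655.8 -213.4    1.4]
tray_oval 0.95 [ 494.4 -369.5   -2.7]
tray_disc 0.82 [654.4 -11.4   1.8]
tray_square 0.82 [641.  173.1   1.2]
tray_square 0.38 [497.7 143.   60.7]
tray_button 0.8 [ 4.893e+02  3.370e+02 -2.000e-01]
1.1 [3.47800512e-01 3.12225977e+00 7.72903273e-05] [ 0.45888997 -0.31468348 -0.78742872]
```

View pics/top0.png

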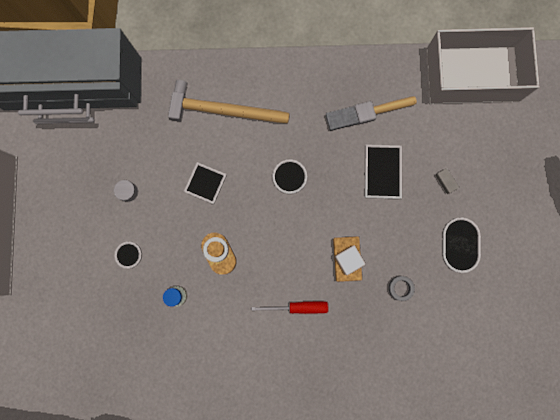

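View pics/scene0.png

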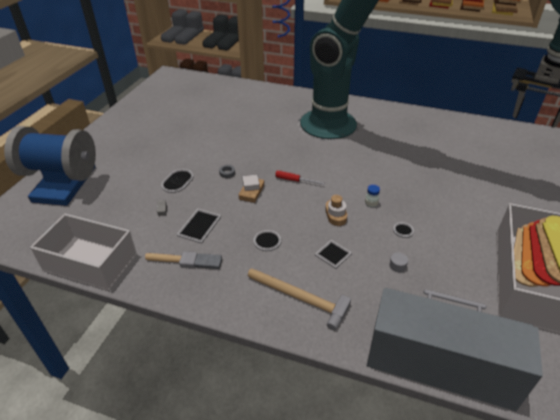

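```bash
cat > fit.py <<'E'
from cell import viewer
import cv2, numpy as np
from scipy.optimize import minimize
S=8
def rect(a,b): return np.array([[-a,-b],[a,-b],[a,b],[-a,b]])/2.
def circ(d): 
    th=np.arange(0,2*np.pi,.1); return d/2*np.c_[np.cos(th),np.sin(th)]
def race(a,b):
    p=circ(b); return p+np.c_[np.sign(p[:,0])*(a-b)/2,0*p[:,0]]
# name: outline, z0, z1, approx xy
SH={'bar':rect(92,54),'oval':race(92,54),'disc':circ(50),'square':rect(46,46),'button':circ(32)}
TR={'bar':rect(116,78),'oval':race(116,78),'disc':circ(74),'square':rect(70,70),'button':circ(56)}
ROUND=('disc','button')
def proj(P,cam):
    i=viewer.camera_info(cam); K,R,t=[np.array(i[k],float) for k in("camera_matrix","R","t")]
    q=(P@R.T+t)@K.T; return q[:,:2]/q[:,2:]
def prism(o,x,y,a,z0,z1,cam):
    c,s=np.cos(a),np.sin(a); xy=o@np.array([[c,s],[-s,c]])+[x,y]
    return proj(np.vstack([np.c_[xy,np.full(len(xy),z)] for z in(z0,z1)]),cam)
def draw(p,box):
    x0,y0,w,h=box; im=np.zeros((h*S,w*S),np.uint8)
    hull=cv2.convexHull(np.round(((p-[x0,y0])+.5)*S).astype(np.int32))
    cv2.fillConvexPoly(im,hull,1); return cv2.resize(im.astype(np.float32),(w,h),interpolation=cv2.INTER_AREA)
def fit(name,tray,z0,xy,cam,occ=()):
    """occ: hull pixel arrays hiding part of it. Returns x,y,yaw,IoU,conf"""
    o=(TR if tray else SH)[name]; z1=z0+(7 if tray else 24)
    best=None
    ms=viewer.silhouettes(('tray_'+name) if tray else name+'_mid',cam)
    c=proj(np.array([[*xy,z0]]),cam)[0]; box=(int(c[0])-50,int(c[1])-50,100,100)
    for d in ms:
        f=np.pad(d["mask"],50)[box[1]+50:box[1]+150,box[0]+50:box[0]+150].astype(np.float32)
        if f.sum()<40: continue
        keep=np.ones_like(f)
        for p in occ: keep*=1-draw(p,box)
        f=f*keep   # hidden area is not scored
        def L(v):
            m=draw(prism(o,v[0],v[1],v[2] if name not in ROUND else 0,z0,z1,cam),box)*keep
            return 1-np.minimum(m,f).sum()/np.maximum(m,f).sum()
        for a in ([0] if name in ROUND else np.arange(0,np.pi/2 if name=='square' else np.pi,.39)):
            r=minimize(L,[*xy,a],method='Nelder-Mead',options=dict(initial_simplex=np.array([[*xy,a],[xy[0]+6,xy[1],a],[xy[0],xy[1]+6,a],[*xy,a+.2]]),maxiter=120))
            if best is None or 1-r.fun>best[3]: best=(*r.x,1-r.fun,d["confidence"])
    return best
E
cat > m.py <<'E'
from fit import *
import json
P={'bar':(469,-126),'oval':(486,147),'disc':(492,148),'square':(465,-127),'button':(496,143)}
T={'bar':(652,-210),'oval':(490,-367),'disc':(652,-7),'square':(639,176),'button':(490,340)}
res={}
for cam in("top","scene"):
    im=viewer.read_camera(cam); big=cv2.resize(im[:,:,::-1],None,fx=4,fy=4,interpolation=cv2.INTER_CUBIC)
    H={}
    def go(n,tray,z0,xy,occ=()):
        r=fit(n,tray,z0,xy,cam,occ)
        k=('tray_' if tray else '')+n
        if r is None: print(cam,k,None); return
        res[cam+k]=[float(v) for v in r]; print(cam,k,np.round(r,2))
        o=(TR if tray else SH)[n]
        H[k]=prism(o,*r[:3],z0,z0+(7 if tray else 24),cam)
        m=len(o)
        cv2.polylines(big,[np.round((H[k][m:]+.5)*4).astype(np.int32)],True,(255,0,255) if tray else (255,255,0),1)
    for n in T: go(n,1,0,T[n])
    go('button',0,48,P['button']); go('disc',0,24,P['disc'],[H[k] for k in('button',) if k in H])
    go('oval',0,0,P['oval'],[H[k] for k in('button','disc') if k in H])
    go('square',0,24,P['square']); go('bar',0,0,P['bar'],[H[k] for k in('square',) if k in H])
    def crop(xy,w=100,h=75):
        c=proj(np.array([[*xy,20.]]),cam)[0]*4; x,y=int(c[0]-w*2),int(c[1]-h*2); return big[y:y+h*4,x:x+w*4]
    cv2.imwrite(f"pics/fit_{cam}.png",np.vstack([np.hstack([crop(P['oval']),crop(P['bar'])]),np.hstack([crop((640,176)),crop(T['bar'])])]))
    cv2.imwrite(f"pics/fit2_{cam}.png",np.hstack([crop(T['oval']),crop(T['button'])]))
json.dump(res,open('m.json','w'))
E
python3 m.py
```

```text
top tray_bar [ 655.36 -209.6     3.09    0.97    0.69]
top tray_oval [ 493.38 -368.7     3.08    0.98    0.56]
top tray_disc [ 6.5098e+02 -5.8700e+00  8.0000e-02  9.6000e-01  8.0000e-01]
top tray_square [640.6  178.28   1.14   0.96   0.65]
top tray_button None
top button [4.9391e+02 1.4730e+02 2.0000e-02 9.4000e-01 6.9000e-01]
top disc [ 4.9424e+02  1.4957e+02 -5.0000e-02  8.9000e-01  7.7000e-01]
top oval [4.8638e+02 1.4697e+02 4.5000e-01 8.2000e-01 5.9000e-01]
top square [ 465.34 -125.95    0.48    0.91    0.63]
top bar [ 469.04 -123.28    3.15    0.92    0.83]
scene tray_bar [ 6.5353e+02 -2.1225e+02 -1.0000e-02  9.4000e-01  9.0000e-01]
scene tray_oval [ 4.9316e+02 -3.7215e+02 -9.0000e-02  9.6000e-01  8.2000e-01]
scene tray_disc [ 6.4866e+02 -9.4000e+00  1.3000e-01  9.6000e-01  7.5000e-01]
scene tray_square [6.3896e+02 1.7329e+02 1.1400e+00 9.4000e-01 6.2000e-01]
scene tray_button [ 4.8783e+02  3.4058e+02 -1.0000e-02  8.3000e-01  5.5000e-01]
scene button [ 4.937e+02  1.426e+02 -7.000e-02  8.700e-01  5.600e-01]
scene disc [ 4.9686e+02  1.4694e+02 -8.0000e-02  9.0000e-01  4.3000e-01]
scene oval [4.8431e+02 1.4358e+02 4.3000e-01 8.7000e-01 4.6000e-01]
scene square [ 465.07 -131.27    1.98    0.8     0.76]
scene bar [ 467.44 -128.9     3.22    0.82    0.73]
```

View pics/fit_top.png

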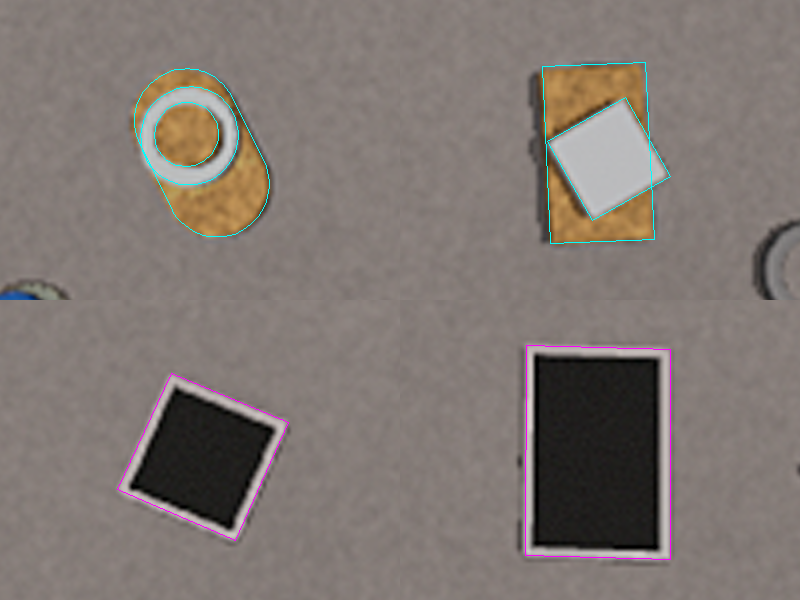

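View pics/fit_scene.png

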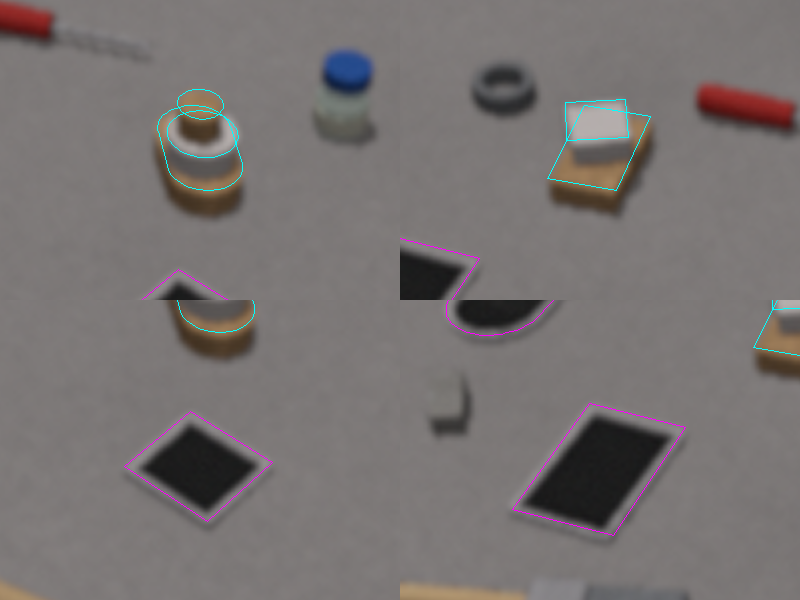

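```bash
cat > act.py <<'E'
from cell import robot, grip, kin, viewer
import numpy as np
from scipy.spatial.transform import Rotation as Ro
OFF=np.array([-.7,-1.9])  # half the top/scene calibration disagreement
UP=6.0                    # finger tips above blank's underside (clears the 7 mm rim)
def rv(psi): return (Ro.from_euler('z',psi)*Ro.from_euler('x',np.pi)).as_rotvec()
def near(psi,sym,ref): return psi+sym*np.round((ref-psi)/sym)
def pick(xy,psi,z0,w,opening,N=15):
    x,y=np.add(xy,OFF)
    grip(opening/92); robot.movep([x,y,z0+90],rv(psi)); robot.servo_line([x,y,z0+UP],100)
    grip(max(0,(w-10)/92),N); o=robot.observe()
    print('grip mm',round(o['grip_width']*92,1),'N',round(o['grip_force'],1),'tcp',np.round(o['tcp_pos'],1))
    robot.servo_line([x,y,z0+110],120)
    print('lifted mm',round(robot.observe()['grip_width']*92,1))
def place(xy,psi,opening):
    x,y=np.add(xy,OFF)
    robot.movep([x,y,130],rv(psi)); robot.servo_line([x,y,30],120); robot.servo_line([x,y,3+UP+.7],25)
    o=robot.observe(); print('place mm',round(o['grip_width']*92,1),'F',np.round(o['contact_force'],1),'tcp',np.round(o['tcp_pos'],1))
    grip(opening/92); robot.hold(.2); robot.servo_line([x,y,130],100); print('t',round(robot.observe()['t'],1))
E
python3 - <<'E'
from fit import *
from act import *
viewer.read_camera("top")
r=None
for i in range(4):
    r=fit('button',1,0,(490,341),'top')
    if r: break
    viewer.read_camera("top")
print('tray_button',r)
if r and np.hypot(r[0]-490,r[1]-342)<6:
    for p,psi,z in [((494,147.3),0,54),((655,-209),-.05,10),((493,-368),-.06,10),((640,178),1.14,10),((465,-126),.48,30),(r[:2],0,10)]:
        print(psi, None if kin.ik([*p,z],rv(psi)) is None else np.round(kin.ik([*p,z],rv(psi)),2))
    pick((493.9,147.3),0,48,32,60); place(r[:2],0,50)
im=viewer.read_camera("top"); cv2.imwrite("pics/a.png",cv2.resize(im[140:330,60:400,::-1],None,fx=2,fy=2))
E
```

```text
tray_button (np.float64(488.2674640023125), np.float64(343.19743967581985), np.float64(0.05721968685848432), np.float64(0.9626728296279907), 0.86)
0 [-0.85  0.54  0.62  2.07 -0.51  0.68 -1.46]
-0.05 [-0.26  0.92  0.8   1.65 -0.79  0.92 -0.77]
-0.06 [ 0.14  0.75  0.61  1.84 -0.62  0.75 -0.54]
1.14 [-0.74  0.82  0.61  1.71 -0.61  0.81 -0.28]
0.48 [-0.5   0.65  0.89  2.17 -0.82  0.7  -0.13]
0 [-1.08  0.72  0.56  1.88 -0.57  0.7  -1.76]
grip mm 31.5 N 15.0 tcp [493.3 145.6  54.2]
lifted mm 31.2
place mm 31.6 F [-0.5  0.1  0.1] tcp [487.7 341.3   9.8]
t 12.4
```

View pics/a.png

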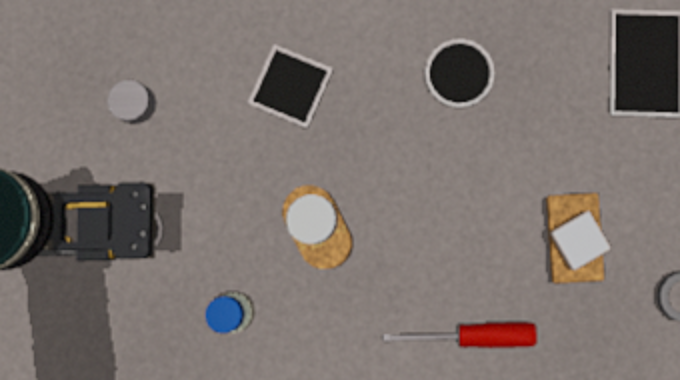

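The picture shows the arm over the button tray at left. The button is off the stack, and the disc at crop (311,219) is undisturbed. Next the disc, then the square.

```bash
python3 - <<'E'
from fit import *
from act import *
viewer.read_camera("top")
d=fit('disc',0,24,(494,149),'top'); print(np.round(d,2))
xy=d[:2] if d and np.hypot(d[0]-494.2,d[1]-149.6)<6 else (494.2,149.6)
pick(xy,0.45,24,50,74); place((651,-5.9),0.2,66)
viewer.read_camera("top")
d=fit('square',0,24,(465,-126),'top'); print(np.round(d,2))
ok=d and np.hypot(d[0]-465.3,d[1]+126)<5 and abs(d[2]-.48)<.12
pick(d[:2] if ok else (465.3,-126),d[2] if ok else .48,24,46,72); place((640.6,178.3),1.14,62)
robot.movep([560,10,250],rv(0))
im=viewer.read_camera("top"); cv2.imwrite("pics/b.png",cv2.resize(im[140:330,60:400,::-1],None,fx=2,fy=2))
E
```

```text
[4.9427e+02 1.4973e+02 2.0000e-02 9.5000e-01 8.1000e-01]
grip mm 49.6 N 15.0 tcp [493.7 148.   30.3]
lifted mm 49.5
place mm 49.7 F [ 0.4  0.  -0.5] tcp [650.4  -7.9   9.7]
t 21.2
[ 465.7  -125.72    0.5     0.94    0.98]
grip mm 46.0 N 15.0 tcp [ 465.2 -127.6   30.3]
lifted mm 46.1
place mm 45.9 F [-1.   0.6 -0.2] tcp [640.  176.4   9.7]
t 30.2
```

View pics/b.png

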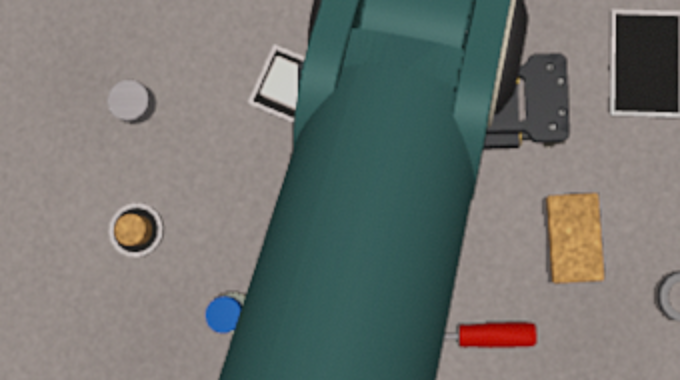

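The button sits in its tray at crop (134,230) and the square appears seated. The bar at (576,238) is clear and undisturbed. Next the bar, then the oval.

```bash
python3 - <<'E'
from fit import *
from act import *
def look(n,xy,a):
    viewer.read_camera("top"); d=fit(n,0,0,xy,'top'); print(n,np.round(d,3) if d else None)
    if not d or np.hypot(d[0]-xy[0],d[1]-xy[1])>7 or abs(near(d[2],np.pi,a)-a)>.12: raise SystemExit('look again')
    return d[:2],near(d[2],np.pi,a)
xy,a=look('bar',(469,-123.3),.01)
pick(xy,a,0,54,78,25); place((655.4,-209.6),-.05,70)
xy,a=look('oval',(486.4,147),.45)
pick(xy,a,0,54,78,25); place((493.4,-368.7),-.06,70)
robot.goto_joints([-1.392,0.468,-0.012,1.603,0.006,1.071,-0.056])
im=viewer.read_camera("top"); cv2.imwrite("pics/c.png",cv2.resize(im[130:330,100:500,::-1],None,fx=2,fy=2))
P={'bar':(655,-209),'oval':(493,-369),'disc':(651,-6),'square':(640.6,178),'button':(488,343)}
for n in P:
    d=fit(n,0,3,P[n],'top'); print(n,np.round(d,2) if d else None)
E
```

```text
bar [ 469.654 -124.404    3.168    0.95     0.89 ]
grip mm 53.8 N 25.0 tcp [ 469.2 -126.1    6.3]
lifted mm 53.9
place mm 54.2 F [ 0.2 -1.5 -1. ] tcp [ 654.8 -211.5    9.7]
t 39.9
oval [4.87287e+02 1.46986e+02 4.70000e-01 9.63000e-01 5.60000e-01]
grip mm 53.7 N 25.0 tcp [486.7 145.3   6.3]
lifted mm 53.6
place mm 54.1 F [-0.4  0.2 -1.2] tcp [ 492.8 -370.7    9.7]
t 50.0
bar [ 6.5427e+02 -2.1110e+02  3.1000e+00  9.7000e-01  5.7000e-01]
oval [ 4.9386e+02 -3.7069e+02 -4.0000e-02  9.7000e-01  6.1000e-01]
disc [ 6.5109e+02 -6.9500e+00 -2.0000e-02  9.5000e-01  8.8000e-01]
square [640.86 177.18   1.11   0.93   0.81]
button [4.8890e+02 3.4261e+02 9.0000e-02 9.3000e-01 7.0000e-01]
```

View pics/c.png

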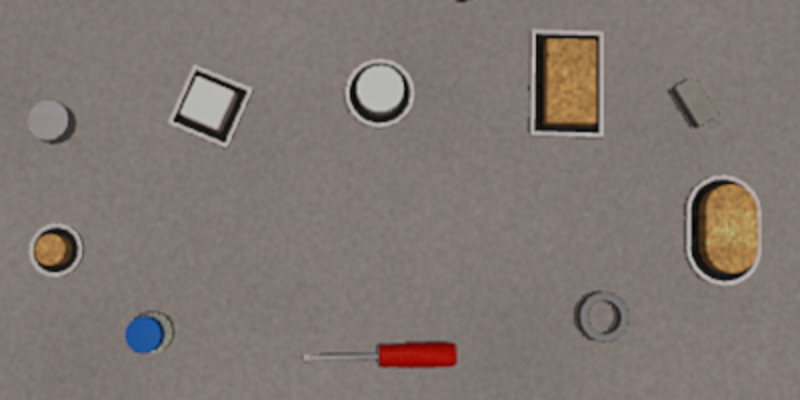

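All five blanks sit inside their rims, within 2 mm and 0.05 rad of the fitted tray poses. The lean in the picture is parallax of the 27 mm high tops.

```bash
python3 -c "
from cell import robot
print(robot.job_done())"
```

```text
the job is handed in; nothing more can be done
None
```

All five blanks lie flat in their own trays, released and within about 2 mm of centre on the last overhead image, and the job was handed in after about 52 s on the robot clock.

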